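# Pile offcuts flat in the pressing cradle under a weight

### The job

Pile the three timber offcuts in the plywood cradle so that they stay flat: the longest at the bottom, lengthwise between the cradle's two metal stops and in the middle of it, then the middle-length one, then the shortest, each neatly centred on the one below and all pointing the same way as the cradle. Last, stand the round steel weight, knob up, on the middle of the top offcut to press the pile. Never tip the weight over, and leave the tape measure, the roll of masking tape and the pliers where they lie.

Things in the scene. Friction and masses are not known exactly. Their poses are not given: they have to be found in the camera images.
- cradle: Fixed low cradle: pale plywood base 100 (x) x 206 (y) x 12 mm, an aluminium angle stop across each end. Stops: inner faces 150 mm apart (y = +75, -75 mm), 80 mm wide in x, 4 mm thick, tops 36 mm above the bench, flat screwed feet outside; the sides toward +x and -x are open. Origin: centre of the underside; the floor for the pile is at z = 12 mm; y runs from stop to stop, z up.
- long_offcut: Longest and widest timber offcut, brown rectangular block 65 (x) x 130 (y) x 38 mm (z), about 0.16 kg, lying flat loose on the bench. Origin: centre of its underside; x across its width, y along its length, z up. 
- middle_offcut: Middle offcut, the flattest: brown rectangular timber block 60 (x) x 105 (y) x 30 mm (z), about 0.12 kg, lying flat loose on the bench. Origin: centre of its underside; x across its width, y along its length, z up. 
- short_offcut: Shortest, narrowest and thickest offcut: brown rectangular timber block 45 (x) x 90 (y) x 45 mm (z), about 0.09 kg, lying loose on the bench. Origin: centre of its underside; x across its width, y along its length, z up. 
- weight: Round dark steel bench weight, about 0.7 kg, standing upright on the bench: body 62 mm in diameter and 34 mm high, above it a short neck and a 30 mm round knob with straight sides from 44 to 64 mm above the underside; 66 mm high in all. May be held by knob or body. Origin: centre of its underside; z up along its axis.
- tape_measure: Bystander: yellow pocket tape measure 64 x 95 x 33 mm lying on the bench, loose; to be left where it lies. Origin: on its underside, within the case.
- masking_tape: Bystander: cream roll of masking tape 98 mm across, 25 mm high, lying flat, loose; to be left where it lies. Origin: centre of its underside.
- pliers: Bystander: red-handled pliers 59 x 174 x 14 mm lying on the bench, loose; to be left where they lie. Origin: centre of the underside.

How it is judged:
By the outcome, as a careful person would: the job done as asked, in the order asked, and still so for the second after the job is handed in, with the robot touching nothing.
It also fails if it takes over 128 s, if anything falls off the work surface, if the arm or the gripper's body presses on something with over 40 N, if the wrist force passes 120 N, or if a joint passes its speed limit or range.

### The arm

A 6-joint arm with a two-finger parallel gripper is mounted at the origin on a cart in front of the work surface, level with it; the furniture and walls round the work are solid. World frame = base frame: x ahead of the robot, y to its left, z up, the work surface at z = 0. Lengths are in m, angles in rad, forces in N, time in s.
With the tool pointing down it reaches from about 0.35 to 0.725 m from the base axis. Payload 6 kg.
Tool frame: the origin (TCP) lies on the centre line of the jaws, within the pads' length; the fingertips stand ahead of it and the grasp point (between the pads) lies 11 mm behind it (env.tip_extent is the z of the fingertips in the tool frame, in m); z points along the fingers, y is the line along which they close (so a half turn about z gives the same grasp; the last joint's range is limited). The gripper opens to 85 mm and grips with 20 to 120 N. Pads are 22 mm wide; open, the fingers measure 114 mm over their backs; the gripper's body (76 mm by 85 mm) begins 54 mm behind the grasp point. The pads swing forward as they close: fully open they stand 13 mm farther back than shut.
Start: joints at [1.612, 0.04, 0.085, 0, -1.615, -0.334], TCP at [0.173, 0.574, 0.239] pointing down, gripper open.
Joint ranges: [-2.56, 2.56], [-1.29, 2.01], [-1.08, 1.49], [-3.29, 1.98], [-2.81, -0.18], [-2.99, 2.99]. Speed limits (rad/s): [2.57, 2.57, 3.01, 3.14, 3.14, 3.14].

### API

Orientations are given as [roll, pitch, yaw] about the fixed x, y, z axes, in that order (R = Rz(yaw) Ry(pitch) Rx(roll)).
In Python, from bench import env, readout, cams gives the robot as it stands. Calls block until the motion is done:
- env.move_pose(position, orientation): joint-space move of the TCP to a pose.
- env.line_to(position, rot=None, v=0.15): straight line of the TCP; rot=None keeps the orientation; v is the mean speed in m/s.
- env.set_joints(angles): joint-space move.
- env.gripper_to(opening, force=None): finger opening in m; force is the grip in N (None keeps the last); returns when the fingers have stopped.
- env.pause(seconds).
- env.ik(position, orientation): joint angles nearest the present ones, or None.
- readout.get_state(): the state.
- cams.read_camera(name): name is "side" or "top" or "wrist"; returns a dict with "frame" (400x640x3 uint8, blue, green, red), "mtx" (3x3 intrinsics, pixels), "world_to_cam" (4x4, takes a point from world to camera coordinates); the wrist camera has in their place "T_tool_cam" (4x4, takes a point from camera to tool coordinates, whose origin is the TCP and whose axes are the flange's). Camera axes: x right, y up, looking along -z (the intrinsics and any distortion apply to the point x, -y, -z); pixel columns grow to the right and rows downward; lengths in m; the calibration is good to about 2 mm. A picture is of the moment at which its call begins: read the wrist's pose just before it. There is no depth.
A pose or a line that the arm cannot do raises env.Unreachable and nothing moves.
- env.finish_job(): hands the job in; it is judged then, once.
The state is a dict: "clock": time; "joint_positions": joint angles; "dq": joint speeds; "tau": joint torques, N m; "eef_pos": TCP position; "eef_rot": TCP orientation; "force": force on the tool from outside, world axes, zero at the start; "ft_torque": the same for the moment, N m; "width": finger opening in m; "grasp_force": force on a finger pad.
Only numpy, scipy, OpenCV 4.12 (cv2) and the standard library are available. Lean on these libraries where they do the work, as an engineer would, in place of code of your own. Each camera call takes 0.05 s, during which the arm holds its last target. There are 200 camera calls.

## Working session

There is one attempt and no reset: what is moved stays moved. The work goes in short steps, each a Python script; the robot and the scene stay as the last script left them, time stands still between calls to the robot, and variables do not carry over. Pictures are saved under pics/ and viewed, at most 14 in all, crops included, and the job is handed in when it is done.

```bash
ls; mkdir -p pics; python3 - <<'E'
from bench import env, readout, cams
import cv2, numpy as np
np.set_printoptions(precision=4,suppress=True)
for n in ("top","side"):
    c=cams.read_camera(n); cv2.imwrite(f"pics/{n}0.png",c["frame"]); print(n,c["mtx"],c["world_to_cam"],[k for k in c])
s=readout.get_state(); print(s); c=cams.read_camera("wrist"); print({k:v for k,v in c.items() if k!="frame"}); print(env.tip_extent)
E
```

```text
pics
top [[460.9264   0.     321.9832]
 [  0.     460.9264 200.011 ]
 [  0.       0.       1.    ]] [[ 0.0254 -0.9996  0.0132 -0.08  ]
 [ 0.9941  0.0267  0.1054 -0.5197]
 [-0.1057  0.0104  0.9943 -1.6363]
 [ 0.      0.      0.      1.    ]] ['frame', 'mtx', 'world_to_cam']
side [[449.6103   0.     318.742 ]
 [  0.     449.6103 206.3868]
 [  0.       0.       1.    ]] [[ 0.9997 -0.0037  0.0227 -0.521 ]
 [-0.0184  0.4575  0.889   0.0058]
 [-0.0137 -0.8892  0.4573 -1.5008]
 [ 0.      0.      0.      1.    ]] ['frame', 'mtx', 'world_to_cam']
{'clock': 0.1, 'joint_positions': array([ 1.6117,  0.0407,  0.0839, -0.0004, -1.6155, -0.3337]), 'dq': array([-0.0007, -0.0015,  0.0017,  0.0024, -0.0004,  0.0012]), 'tau': array([ -0.0051, -36.9343,  34.8284,   6.9516,  -0.0046,   0.    ]), 'eef_pos': array([0.173 , 0.5742, 0.2384]), 'eef_rot': array([ 3.14  , -0.0001, -0.2928]), 'force': array([-0.1546,  0.1323,  0.4663]), 'ft_torque': array([0.005 , 0.0057, 0.0085]), 'grasp_force': 0.0, 'width': 0.0854318304400296}
{'mtx': array([[292.2205,   0.    , 320.6029],
       [  0.    , 292.2205, 199.1153],
       [  0.    ,   0.    ,   1.    ]]), 'T_tool_cam': array([[-0.0003,  0.9601,  0.2796,  0.0708],
       [ 1.    ,  0.0004, -0.0004, -0.0004],
       [-0.0005,  0.2796, -0.9601, -0.1351],
       [ 0.    ,  0.    ,  0.    ,  1.    ]])}
0.008
```

View pics/top0.png

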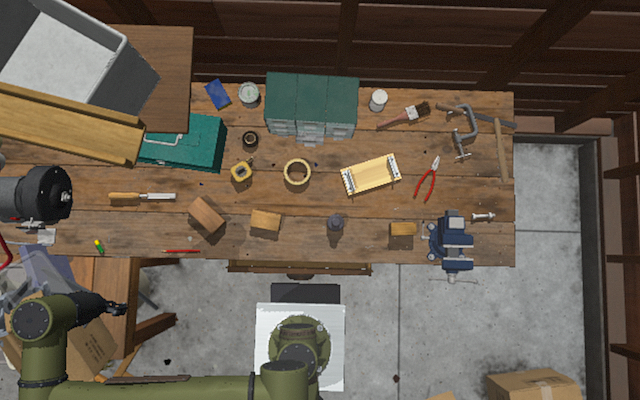

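View pics/side0.png

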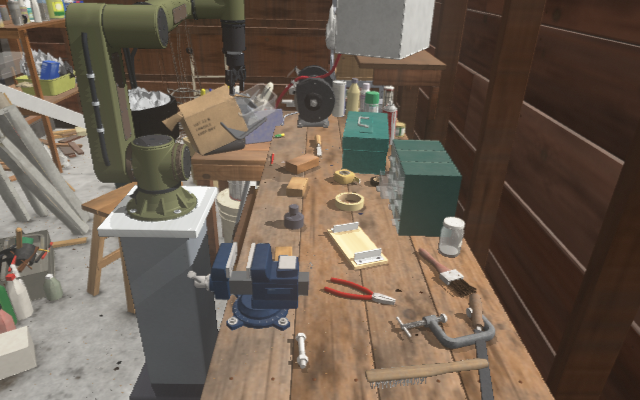

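The top view shows the long offcut at (207,216), the middle one at (265,222), the short one at (402,229) beside the vise, the weight at (336,224) and the cradle at (371,174). The bystanders are the tape measure (241,171), the masking tape (297,172) and the pliers (428,178). Next I'll take close looks with the wrist camera.

```bash
cat > h.py <<'E'
from bench import env, readout, cams
import cv2, numpy as np
from scipy.spatial.transform import Rotation as R
np.set_printoptions(precision=4,suppress=True)
pi=np.pi
def rays(c,px,Twc):
    px=np.atleast_2d(np.array(px,float)); K=c["mtx"]
    d=np.c_[(px[:,0]-K[0,2])/K[0,0],-(px[:,1]-K[1,2])/K[1,1],-np.ones(len(px))]
    return Twc[:3,3],d@Twc[:3,:3].T
def cast(c,px,z,Twc=None):
    if Twc is None: Twc=np.linalg.inv(c["world_to_cam"])
    o,d=rays(c,px,Twc); return (o+d*((z-o[2])/d[:,2])[:,None])[:,:2]
def wrist(name=None):
    s=readout.get_state(); c=cams.read_camera("wrist")
    T=np.eye(4); T[:3,:3]=R.from_euler("xyz",s["eef_rot"]).as_matrix(); T[:3,3]=s["eef_pos"]
    Twc=T@c["T_tool_cam"]
    if name: cv2.imwrite(f"pics/{name}.png",c["frame"]); np.savez(f"pics/{name}.npz",Twc=Twc,mtx=c["mtx"])
    return c,Twc
def proj(c,P,Twc):
    p=(np.atleast_2d(P)-Twc[:3,3])@Twc[:3,:3]; K=c["mtx"]
    return np.c_[K[0,0]*p[:,0]/-p[:,2]+K[0,2],K[1,1]*-p[:,1]/-p[:,2]+K[1,2]]
def down(yaw): return [pi,0,yaw]
E
python3 - <<'E'
from h import *
c=cams.read_camera("top")
for n,p,z in [("long",(207,216),.038),("mid",(265,222),.03),("short",(402,229),.045),("weight",(336,224),.05),("cradle",(371,174),.012),("vise",(431,240),.08)]: print(n,cast(c,p,z))
for n,y in (("w1",.3),("w2",-.12)):
    env.move_pose([.44,y,.27],down(0)); wrist(n); print(readout.get_state()["clock"],readout.get_state()["joint_positions"])
cv2.imwrite("pics/w12.png",cv2.resize(np.vstack([cv2.imread("pics/w1.png"),cv2.imread("pics/w2.png")]),(480,600),interpolation=cv2.INTER_AREA))
E
```

```text
long [[0.4523 0.3419]]
mid [[0.4368 0.1357]]
short [[ 0.4238 -0.3535]]
weight [[ 0.4352 -0.118 ]]
cradle [[ 0.6242 -0.2441]]
vise [[ 0.3865 -0.4483]]
1.6833 [ 0.9777 -0.1332 -0.0273 -0.0002 -1.6771  0.594 ]
3.2833 [ 0.1808 -0.3418 -0.1999 -0.0002 -1.713   1.3913]
```

View pics/w12.png

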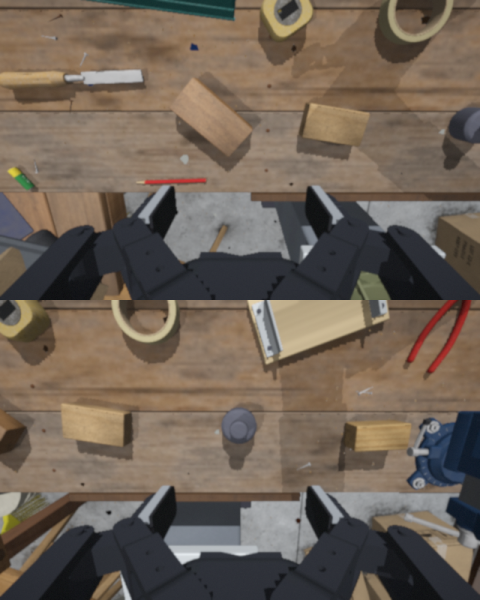

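The wrist views show every object clearly. For each one I'll place the camera straight overhead so no side faces show, then segment it with GrabCut.

```bash
cat >> h.py <<'E'
def look(xy,yaw,name,z=.22):
    d=np.array([np.cos(yaw),np.sin(yaw)]); p=np.array(xy)-.07*d
    env.move_pose([*p,z],down(yaw)); env.pause(.3); return wrist(name)
def seg(c,Twc,xy,yaw,size,ztop,pad=.02):
    """GrabCut in a window round the expected top face; returns world rect (centre, yaw of long side, sides) and overlay."""
    u=np.array([np.cos(yaw),np.sin(yaw)]); v=np.array([-u[1],u[0]]); L=size[1]/2;W=size[0]/2
    def quad(m): return proj(c,[[*(np.array(xy)+a*(L+m)*u+b*(W+m)*v),ztop] for a,b in((1,1),(1,-1),(-1,-1),(-1,1))],Twc).astype(np.int32)
    m=np.full(c["frame"].shape[:2],cv2.GC_BGD,np.uint8)
    cv2.fillConvexPoly(m,quad(pad),cv2.GC_PR_BGD); cv2.fillConvexPoly(m,quad(.002),cv2.GC_PR_FGD); cv2.fillConvexPoly(m,quad(-.015),cv2.GC_FGD)
    big=quad(pad+.04); far=np.full_like(m,255); cv2.fillConvexPoly(far,big,0)
    f=c["frame"].copy(); f[far>0]=0
    x,y,w,h=cv2.boundingRect(quad(pad+.03)); x=max(x,0);y=max(y,0)
    sl=np.s_[y:y+h,x:x+w]; mm=m[sl].copy()
    cv2.grabCut(np.ascontiguousarray(c["frame"][sl]),mm,None,np.zeros((1,65)),np.zeros((1,65)),6,cv2.GC_INIT_WITH_MASK)
    fg=np.zeros_like(m); fg[sl]=((mm&1)*255); fg=cv2.morphologyEx(fg,cv2.MORPH_OPEN,np.ones((5,5)))
    k=max(cv2.findContours(fg,0,cv2.CHAIN_APPROX_NONE)[0],key=cv2.contourArea)[:,0]
    P=cast(c,k+0.0,ztop,Twc)
    r=cv2.minAreaRect((P*1000).astype(np.float32)); b=cv2.boxPoints(r)/1000
    e=b[1]-b[0] if np.linalg.norm(b[1]-b[0])>np.linalg.norm(b[2]-b[1]) else b[2]-b[1]
    a=np.arctan2(e[1],e[0]); a=yaw+(a-yaw+pi/2)%pi-pi/2
    o=c["frame"].copy(); cv2.drawContours(o,[k],-1,(0,255,0),1)
    cv2.polylines(o,[proj(c,np.c_[b,np.full(4,ztop)],Twc).astype(int).reshape(-1,1,2)],True,(0,0,255),1)
    return b.mean(0),a,sorted(r[1]),o
E
python3 - <<'E'
from h import *
T=[("short",(.424,-.353),-pi/2,(.045,.09),.045),("cradle",(.624,-.244),-1.24,(.1,.206),.012),("middle",(.437,.136),-1.71,(.06,.105),.03),("long",(.452,.342),.75,(.065,.13),.038)]
tiles=[]
for n,xy,yaw,s,z in T:
    c,Tw=look(xy,yaw,"L_"+n); cc,a,sz,o=seg(c,Tw,xy,yaw,s,z); print(n,cc,a,sz,readout.get_state()["clock"])
    tiles.append(cv2.resize(o[0:300,120:520],(400,300)))
cv2.imwrite("pics/t1.png",np.vstack([np.hstack(tiles[:2]),np.hstack(tiles[2:])]))
E
```

```text
short [ 0.4274 -0.3584] -1.5205946 [44.771766662597656, 89.58149719238281] 4.7333
cradle [ 0.6266 -0.2421] -1.235429 [101.19676208496094, 205.51025390625] 5.9167
middle [0.4442 0.1368] -1.7373215 [60.81819534301758, 104.93461608886719] 7.7917
long [0.4568 0.3499] 0.8478328 [65.18267822265625, 130.03753662109375] 10.0917
```

View pics/t1.png

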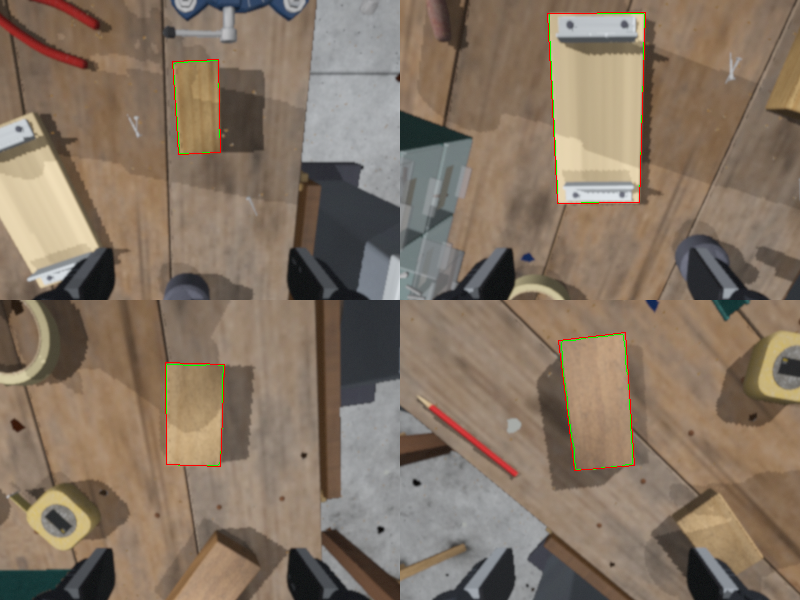

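All four rectangles fit to within about 1 mm of the stated sizes. Now I'll pick up the long offcut and place it in the cradle.

```bash
cat >> h.py <<'E'
CR=np.array([.6266,-.2421]); CY=-1.2354
def st(t=""):
    s=readout.get_state(); print(t,"t",round(s["clock"],1),"p",s["eef_pos"],"F",s["force"],"w",round(s["width"],4),"g",round(s["grasp_force"],1))
def pick(xy,yaw,zt,force,lift=.2):
    env.gripper_to(.085); env.move_pose([*xy,.15],down(yaw)); env.line_to([*xy,zt],v=.12); st("down")
    env.gripper_to(0.0,force); st("grip"); env.line_to([*xy,lift],v=.2); st("lift")
def place(xy,yaw,zt,open_to,hi=.2):
    env.move_pose([*xy,hi],down(yaw)); env.line_to([*xy,zt+.02],v=.15); env.line_to([*xy,zt],v=.03); env.pause(.3); st("set")
    env.gripper_to(open_to); env.pause(.2); env.line_to([*xy,max(hi,zt+.08)],v=.15); st("off")
E
python3 - <<'E'
from h import *
pick((.4568,.3499),.848,.016,50)
place(CR,CY,.029,.085)
c,Tw=look(CR,CY,"P1",z=.22)
cc,a,sz,o=seg(c,Tw,CR,CY,(.065,.13),.05,pad=.008); print(cc,a,sz)
u=np.array([np.cos(CY),np.sin(CY)]);v=np.array([-u[1],u[0]]);print("along",(cc-CR)@u,"across",(cc-CR)@v,"dyaw",a-CY); st()
cv2.imwrite("pics/p1.png",o[0:300,120:520])
E
```

```text
down t 12.1 p [0.4573 0.3504 0.0171] F [ 0.1066 -0.2635 -0.3924] w 0.0849 g 0.0
grip t 12.4 p [0.4572 0.3504 0.0171] F [-0.8839 -0.3522  3.9444] w 0.0643 g 58.0
lift t 13.5 p [0.4562 0.3495 0.1979] F [ 0.5521 -0.2392 -1.1975] w 0.0642 g 57.4
set t 17.9 p [ 0.6266 -0.2421  0.0291] F [-1.0079  0.4275  0.5264] w 0.064 g 57.6
off t 19.8 p [ 0.6262 -0.2419  0.1985] F [ 0.2282  0.6734 -0.005 ] w 0.085 g 0.0
[ 0.6266 -0.2429] -1.227075 [66.4217758178711, 141.15121459960938]
along 0.000776865966088005 across -0.00028496242106509044 dyaw 0.008324981
 t 20.5 p [ 0.6035 -0.1766  0.2192] F [ 0.603  -0.8275  1.053 ] w 0.0852 g 0.0
```

View pics/p1.png

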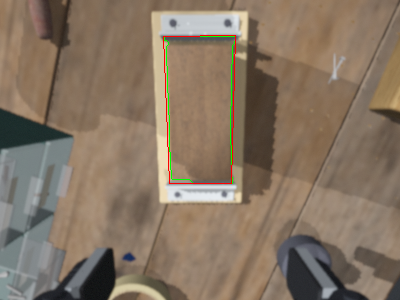

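The long offcut is seated and square, but the contour leaked into the end gaps. I'll check the end gaps on an enlargement.

```bash
python3 - <<'E'
import cv2
f=cv2.imread("pics/P1.png")[0:220,260:380]
cv2.imwrite("pics/p1z.png",cv2.resize(cv2.rotate(f,cv2.ROTATE_90_CLOCKWISE),None,fx=3.6,fy=3.6,interpolation=cv2.INTER_CUBIC))
E
```

```text
(no output)
```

View pics/p1z.png

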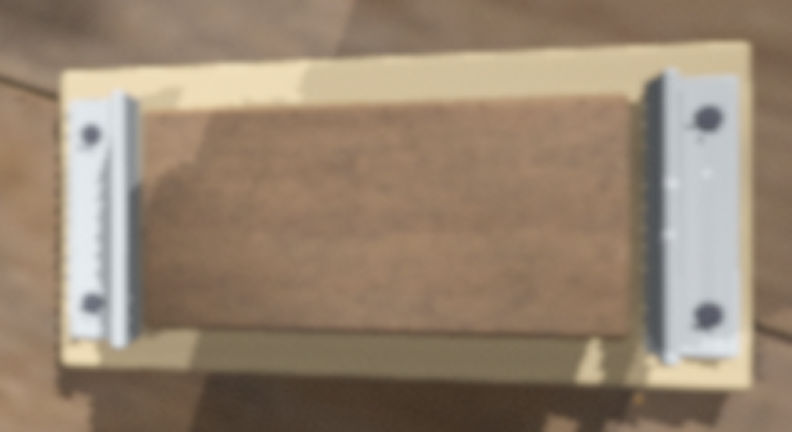

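```bash
python3 - <<'E'
from h import *
d=np.load("pics/P1.npz"); c={"mtx":d["mtx"]}
u=np.array([np.cos(CY),np.sin(CY)])
for n,X,z in [("blkL",144,.05),("blkR",630,.05),("stopL",127,.036),("stopR",664,.036),("baseL",62,.012),("baseR",751,.012)]:
    print(n,(cast(c,(260+215/3.6,219-X/3.6),z,d["Twc"])[0]-CR)@u)
E
```

```text
blkL -0.06510869978636837
blkR 0.06431140628508311
stopL -0.07355293755271321
stopR 0.07550847307418722
baseL -0.1018535322590574
baseR 0.10329458208889296
```

The long offcut is centred to about 1 mm between the stops. The middle offcut is next, and I'll also estimate the vise height for the short pick.

```bash
sed -i 's/st("down")/env.pause(.3); st("down")/' h.py; cat >> h.py <<'E'
def check(name,size,ztop,ref=CR,pad=.008):
    c,Tw=look(CR,CY,name,z=max(.22,ztop+.14)); cc,a,sz,o=seg(c,Tw,ref,CY,size,ztop,pad)
    u=np.array([np.cos(CY),np.sin(CY)]);v=np.array([-u[1],u[0]]);print(cc,"along",(cc-CR)@u,"across",(cc-CR)@v,"dyaw",a-CY,sz); return o
E
python3 - <<'E'
from h import *
cs=cams.read_camera("side"); Tw=np.linalg.inv(cs["world_to_cam"])
for p in [(252,243),(283,243),(240,270),(298,258)]:
    o,d=rays(cs,p,Tw); 
    print(p,[(y,(o+d[0]*(y-o[1])/d[0,1])[[0,2]].round(3)) for y in(-.45,-.5,-.55)])
pick((.4442,.1368),-1.7373,.014,50)
place(CR,CY,.0660,.085)
o=check("P2",(.06,.105),.08); st()
f=cv2.resize(o[0:240,240:400],None,fx=2.5,fy=2.5,interpolation=cv2.INTER_CUBIC); cv2.imwrite("pics/p2.png",f)
E
```

```text
(252, 243) [(-0.45, array([0.361, 0.137])), (-0.5, array([0.369, 0.168])), (-0.55, array([0.377, 0.2  ]))]
(283, 243) [(-0.45, array([0.433, 0.139])), (-0.5, array([0.437, 0.17 ])), (-0.55, array([0.441, 0.201]))]
(240, 270) [(-0.45, array([0.329, 0.06 ])), (-0.5, array([0.339, 0.096])), (-0.55, array([0.349, 0.132]))]
(298, 258) [(-0.45, array([0.468, 0.098])), (-0.5, array([0.47 , 0.131])), (-0.55, array([0.472, 0.165]))]
down t 23.7 p [0.4443 0.1369 0.0143] F [-0.7121 -0.0028  0.1072] w 0.0849 g 0.0
grip t 24.1 p [0.4445 0.137  0.0144] F [ 0.7097 -0.4116  2.1438] w 0.059 g 56.3
lift t 25.1 p [0.4436 0.1366 0.1982] F [-0.1537 -0.7467 -2.0849] w 0.059 g 56.0
set t 28.7 p [ 0.6267 -0.2421  0.0662] F [ 0.141  -0.3703 -1.0878] w 0.0595 g 56.0
off t 30.3 p [ 0.6262 -0.2418  0.1984] F [ 0.5405  0.6058 -0.6403] w 0.0853 g 0.0
[ 0.6276 -0.2443] along 0.0024093407015875735 across 0.0002124558836981487 dyaw 0.010490775 [58.218116760253906, 110.36929321289062]
 t 31.1 p [ 0.6035 -0.1766  0.2192] F [-0.1154 -0.4062 -0.0459] w 0.0848 g 0.0
```

View pics/p2.png

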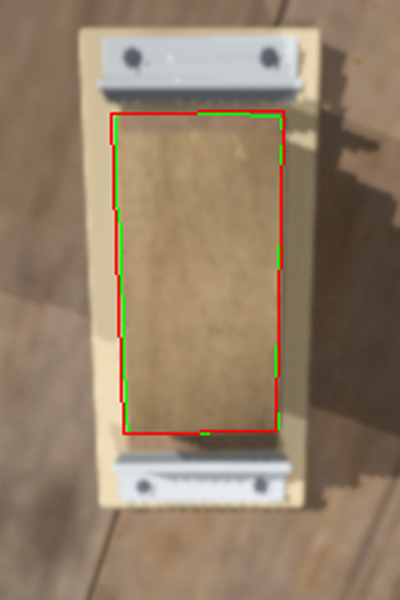

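```bash
python3 - <<'E'
from h import *
d=np.load("pics/P2.npz"); c={"mtx":d["mtx"]}
u=np.array([np.cos(CY),np.sin(CY)])
for r,z in [(131,.08),(432,.08),(111,.05),(448,.05)]:
    print(r,(cast(c,(240+200/2.5,r/2.5),z,d["Twc"])[0]-CR)@u)
f=cv2.imread("pics/P2.png")[0:190,270:370]
cv2.imwrite("pics/p2z.png",cv2.resize(cv2.rotate(f,cv2.ROTATE_90_CLOCKWISE),None,fx=4.2,fy=4.2,interpolation=cv2.INTER_CUBIC))
E
```

```text
131 0.051593906388323965
432 -0.05254859289517098
111 0.06392205930763925
448 -0.06534873208763663
```

View pics/p2z.png

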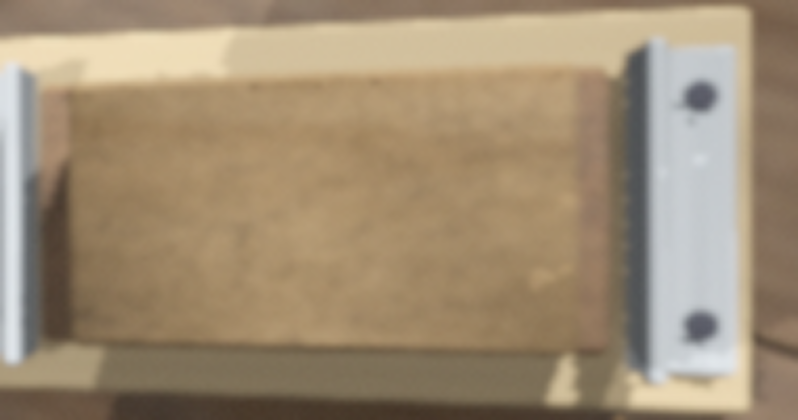

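The middle offcut is centred within 0.5 mm of the long one. Now the short offcut. I'll grip it 18 mm toward +y, so the camera and gripper body stay clear of the vise.

```bash
python3 - <<'E'
from h import *
y=-1.5206; u=np.array([np.cos(y),np.sin(y)]); k=np.array([np.cos(CY),np.sin(CY)])
env.move_pose([.44,-.3,.25],down(y))
pick(np.array([.4274,-.3584])-.018*u,y,.018,45,lift=.25)
place(CR-.0185*k,CY,.0995,.085,hi=.24)
o=check("P3",(.045,.09),.125); st()
cv2.imwrite("pics/p3z.png",cv2.resize(cv2.rotate(o[0:200,270:370],cv2.ROTATE_90_CLOCKWISE),None,fx=4,fy=4,interpolation=cv2.INTER_CUBIC))
c,Tw=look((.4352,-.118),-1.5,"W1"); 
cv2.imwrite("pics/w1z.png",c["frame"][0:300,120:520])
E
```

```text
down t 34.2 p [ 0.4267 -0.3405  0.0183] F [ 0.1388 -0.4005 -0.6658] w 0.0853 g 0.0
grip t 34.6 p [ 0.4266 -0.3405  0.0182] F [0.1662 1.7087 1.4974] w 0.0446 g 47.7
lift t 36.0 p [ 0.4262 -0.3401  0.2485] F [-0.2011  0.0129 -1.1435] w 0.0447 g 47.4
set t 38.9 p [ 0.6206 -0.2247  0.0996] F [-0.2121  0.2526 -1.3966] w 0.0444 g 47.4
off t 40.7 p [ 0.6202 -0.2244  0.2385] F [ 0.3724  0.2878 -0.1988] w 0.0852 g 0.0
[ 0.6268 -0.2441] along 0.0019621427722813314 across -0.0004519971831549272 dyaw 0.007948995 [50.71856689453125, 96.62388610839844]
 t 41.4 p [ 0.6035 -0.1765  0.2641] F [0.2377 0.0192 0.0653] w 0.0852 g 0.0
```

View pics/p3z.png

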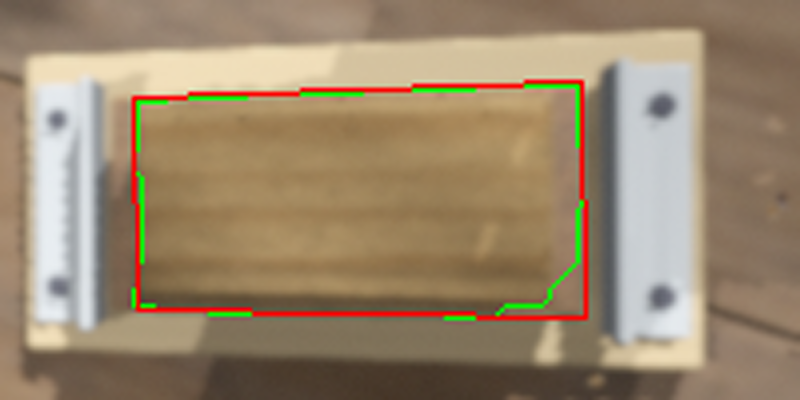

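View pics/w1z.png

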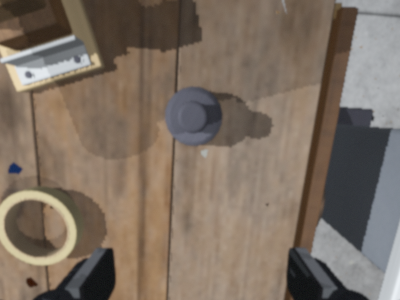

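```bash
python3 - <<'E'
from h import *
d=np.load("pics/P3.npz"); c={"mtx":d["mtx"]}; Tw=d["Twc"]
u=np.array([np.cos(CY),np.sin(CY)]); v=np.array([-u[1],u[0]])
for n,L,W,z in (("short",.045,.0225,.125),("mid",.0525,.03,.08),("long",.065,.0325,.05)):
    p=proj(c,[[*(CR-.0005*u+a*L*u+b*W*v),z] for a,b in ((1,1),(1,-1),(-1,-1),(-1,1))],Tw)
    print(n,np.c_[(200-p[:,1])*4,(p[:,0]-270)*4])
f=cv2.rotate(cv2.imread("pics/P3.png")[40:180,285:360],cv2.ROTATE_90_CLOCKWISE)
l=cv2.cvtColor(f,cv2.COLOR_BGR2LAB); l[...,0]=cv2.createCLAHE(4,(4,4)).apply(l[...,0]); f=cv2.cvtColor(l,cv2.COLOR_LAB2BGR)
cv2.imwrite("pics/p3e.png",cv2.resize(f,None,fx=5.5,fy=5.5,interpolation=cv2.INTER_CUBIC))
w=cv2.imread("pics/W1.png"); g=cv2.GaussianBlur(cv2.cvtColor(w,cv2.COLOR_BGR2GRAY),(3,3),0)
x0,y0=120+150,65; print(cv2.HoughCircles(cv2.resize(g[y0:y0+105,x0:x0+100],None,fx=4,fy=4,interpolation=cv2.INTER_CUBIC),cv2.HOUGH_GRADIENT,1.2,200,param1=80,param2=20,minRadius=80,maxRadius=150))
E
```

```text
short [[554.8104  94.1882]
 [555.0391 303.9535]
 [138.7562 295.135 ]
 [138.4841 104.5416]]
mid [[556.4997  79.1068]
 [556.7615 319.4118]
 [139.4212 309.1585]
 [139.1096  90.8643]]
long [[587.6026  79.5222]
 [587.8575 319.0896]
 [115.1494 307.5878]
 [114.8384  92.7065]]
None
```

View pics/p3e.png

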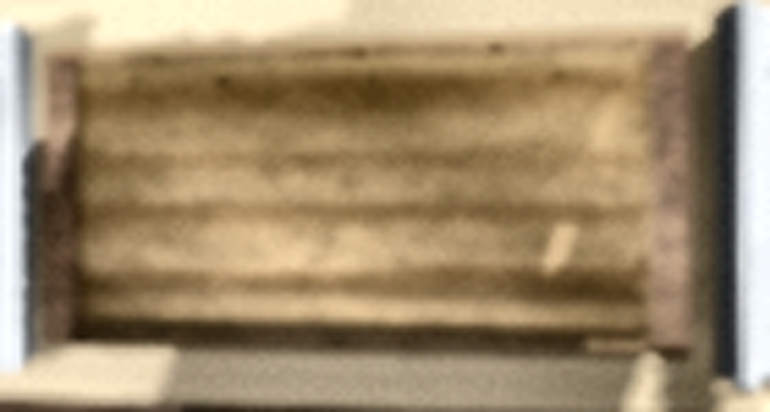

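Both ends match the predicted positions, so the short offcut is centred to about 1 mm. The weight shows up as a dark circle near (194,117) in the crop. Now I'll locate it, pick it up by the knob and set it on the pile.

```bash
python3 - <<'E'
from h import *
d=np.load("pics/W1.npz"); c={"mtx":d["mtx"]}; w=cv2.imread("pics/W1.png")
hsv=cv2.cvtColor(w,cv2.COLOR_BGR2HSV); m=((w[...,0].astype(int)-w[...,2]>-4)*255).astype(np.uint8)
q=np.zeros_like(m); q[65:165,260:360]=m[65:165,260:360]; q=cv2.morphologyEx(q,cv2.MORPH_OPEN,np.ones((5,5)))
k=max(cv2.findContours(q,0,1)[0],key=cv2.contourArea); (cx,cy),r=cv2.minEnclosingCircle(k); 
xy=cast(c,(cx,cy),.03,d["Twc"])[0]; e=cast(c,(cx+r,cy),.03,d["Twc"])[0]; rad=np.linalg.norm(e-xy); print(cx,cy,r,xy,rad)
assert abs(rad-.031)<.004
pick(xy,-1.5,.048,80,lift=.27)
place(CR,CY,.1745,.085,hi=.29)
env.move_pose([.55,-.05,.32],down(CY)); st()
c,Tw=look(CR,CY,"P4",z=.3); s=cams.read_camera("side")["frame"]
cv2.imwrite("pics/p4.png",np.hstack([cv2.resize(c["frame"][0:250,220:420],(400,500)),cv2.resize(s[170:290,300:396],(400,500))]))
E
```

```text
312.8605651855469 115.92948913574219 29.272953033447266 [ 0.4435 -0.1165] 0.03131043428989848
down t 44.6 p [ 0.4437 -0.1165  0.0484] F [-0.5054  0.1069  0.0481] w 0.085 g 0.0
grip t 45.2 p [ 0.4434 -0.1167  0.0484] F [-3.1549  0.7843  4.6088] w 0.0272 g 79.4
lift t 46.4 p [ 0.4431 -0.1163  0.2682] F [ 0.6597 -0.0458 -6.1177] w 0.0275 g 79.2
set t 49.2 p [ 0.6266 -0.2421  0.1745] F [-0.0072 -0.3152 -6.8455] w 0.0273 g 79.3
off t 50.9 p [ 0.6264 -0.2418  0.2887] F [-0.3637  0.1169 -0.4453] w 0.0848 g 0.0
 t 51.8 p [ 0.5501 -0.0503  0.3194] F [ 0.5186 -0.9488 -0.5511] w 0.0848 g 0.0
```

View pics/p4.png

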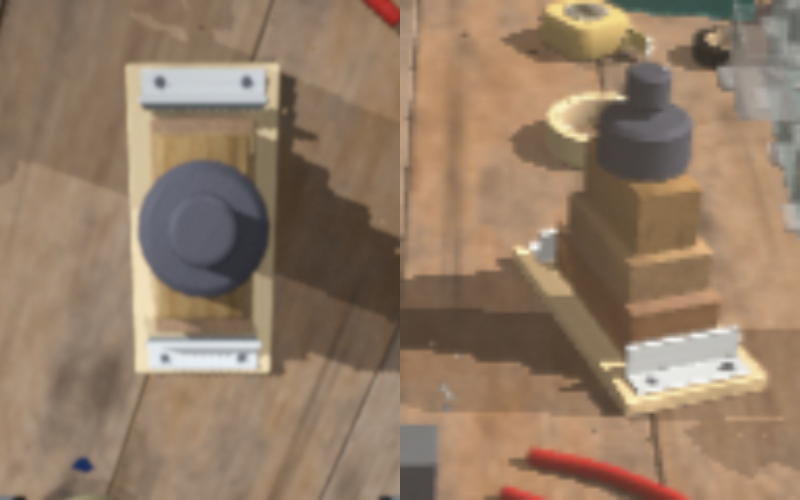

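```bash
python3 - <<'E'
from h import *
d=np.load("pics/P4.npz"); c={"mtx":d["mtx"]}; u=np.array([np.cos(CY),np.sin(CY)]); v=np.array([-u[1],u[0]])
p=cast(c,(220+203.5/2,229/2),.155,d["Twc"])[0]-CR; print("along",p@u,"across",p@v)
if max(abs(p@u),abs(p@v))<.004: print(env.finish_job())
E
```

```text
along -0.0003631017463412277 across -0.0006387398569567043
the job is handed in; nothing more can be done
None
```

The job is handed in: the three offcuts are piled flat in the cradle, longest to shortest and each centred to about 1 mm, with the weight standing upright on the middle of the top one; the arm never went near the tape measure, masking tape or pliers, and it took about 53 s of the 128 s allowed.

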